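# Open the hinge jig to its widest setting and lock it

### The job

Open the black hinge jig on the shelf to its widest setting, only pressing and pushing with the fingertips: press down the raised end of the rocker on top of its sliding jaw to free the ratchet, push the jaw along its bar, away from the fixed fence with the turning knob, until it is fully home against the end stop, then press the other end of the rocker fully down so that the jaw is locked there. The jig is not fixed down: do not lift, tip or drag it, and leave the other things on the shelf where they are.

Things in the scene. Friction and masses are not known exactly. Their poses are not given: they have to be found in the camera images.
- jig: Loose black jig on the shelf, 1.8 to 2.5 kg. Base plate 128 mm (its x) by 360 mm (its y), 12 mm thick; origin at the centre of its underside, z up. A steel bar 24 mm wide, top at 34 mm, runs along y from the fixed fence (-y end) to the low end stop (+y end). Its +y lies within 0.45 rad of world +y, its +x edge is the one away from the robot.
- jaw (a joint): Travel in m of the sliding jaw, a black block 84 mm (x) by 88 mm (y), 16 to 56 mm above the shelf, astride the bar. 0 = nearest the fence (80 mm space), grows towards jig +y, 0.140 = against the end stop. Sliding takes 2 to 3 N; it stays where left. While the rocker is locked the jaw has only some mm of play either way, and pushing it drags the whole jig.
- rocker (a joint): Angle in rad of the aluminium rocker plate, 118 mm long (jig x), 42 mm wide, 7 mm thick, pivoted across the middle of the jaw's top, pivot 66 mm above the shelf. 0 = locked: near end (jig -x) up, far end down, its pawl between the rack teeth. 0.30 = released: near end down; pawl clear from 0.15. No spring: stays where left. Takes 2 to 4 N at 46 mm from the pivot.
- release_pad (a point): Middle of the ridged top of the rocker's near end (jig -x), 46 mm from the pivot; 76 mm above the shelf when locked, about 62 mm when released: 14 mm of travel. Moves with the rocker and the jaw.
- lock_pad (a point): Middle of the ridged top of the rocker's far end (jig +x), 46 mm from the pivot; 62 mm above the shelf when locked, 76 mm when released. Moves with the rocker and the jaw.
- push_face (a point): Centre of the upper part of the jaw's face towards the fence (its normal is the jig's -y), 46 mm above the shelf and over the bar; the face is 84 mm wide and spans 36 to 56 mm above the shelf there. Pushed towards the jig's +y. The jaw's middle lies 44 mm farther along +y. Moves with the jaw.
- rack (a point): Middle of the top of the rack: 13 thin aluminium teeth 12 mm apart, tops 24 mm above the shelf, along the jig's +x edge (x = 46 to 60 mm). The last slot by the end stop takes the pawl with the jaw within about 4 mm of the stop; farther off the pawl may land on a tooth.
- fence (a point): Top middle edge of the inner face of the fixed fence (84 mm wide, 18 mm thick, top 68 mm above the shelf), at y = -159 mm on the jig; a turning knob sits on its outer face.
- end_stop (a point): Top middle edge of the end stop's inner face, 44 mm above the shelf; when the jaw is home its far face touches it and push_face is 88 mm from it along the jig's -y.
- hinge_a: Loose silver cabinet hinge, 58 x 80 x 20 mm, lying about 125 mm from the jig's middle on the robot's side. Bystander; origin under its middle.
- hinge_b: The other silver cabinet hinge, same shape, same side of the jig. Bystander.
- bradawl: Orange-handled bradawl, 140 mm long, 26 mm thick, lying beyond the jig. Bystander; origin under its middle.
- nail_set: Steel nail set, 120 mm long, 11 mm thick, lying beyond the jig. Bystander; origin under its middle.
- ramekin: White ceramic ramekin of brass screws, 78 mm across, 42 mm high, beyond the jig. Bystander; origin under its middle.
- tea_glass: Tea glass on a saucer, 100 mm across, 85 mm high, to the right of the jig. Bystander; origin under its middle.
- door_offcut: White door offcut, 70 x 160 x 18 mm, lying to the left of the jig. Bystander; origin under its middle.

How it is judged:
On the way, in this order (a step that is already met when the one before it is completed fails the run):
1. the rocker's raised end has been pressed down: the ratchet is released, with the jaw still well short of the end stop (value of joint rocker above 0.2 rad and value of joint jaw below 0.1 m), for 0.1 s.
2. with the ratchet released, the jaw has been pushed home against the end stop (value of joint jaw above 0.135 m and value of joint rocker above 0.18 rad), for 0.1 s.
3. the rocker's other end has been pressed down with the jaw at home (value of joint jaw above 0.135 m and value of joint rocker below 0.06 rad), for 0.1 s.
At the end, for the whole second after the job is handed in: The jaw stands within 5 mm of the end stop, the rocker is back in its locked position (within 0.06 rad), the jig stands flat and at rest within 30 mm of where it was, and no other thing has been moved by more than 30 mm (all of step 3 and distance of jig from where it was at the start of the episode below 0.03 m and angle between jig's own z axis and vertical below 0.05 rad and linear speed of jig below 0.01 m/s and not (distance of hinge_a from where it was at the start of the episode above 0.03 m) and not (distance of hinge_b from where it was at the start of the episode above 0.03 m) and not (distance of bradawl from where it was at the start of the episode above 0.03 m) and not (distance of nail_set from where it was at the start of the episode above 0.03 m) and not (distance of ramekin from where it was at the start of the episode above 0.03 m) and not (distance of tea_glass from where it was at the start of the episode above 0.03 m) and not (distance of door_offcut from where it was at the start of the episode above 0.03 m)); the robot touches nothing.
It fails at once if the jig is lifted, tipped or dragged more than 30 mm (height (world z) of jig above 0.012 m or angle between jig's own z axis and vertical above 0.12 rad or distance of jig from where it was at the start of the episode above 0.03 m).
It fails at once if another thing on the shelf is lifted or moved more than 30 mm (distance of any of hinge_a, hinge_b, bradawl, nail_set, ramekin, tea_glass, door_offcut from where it was at the start of the episode above 0.03 m or height (world z) of any of hinge_a, hinge_b, bradawl, nail_set, ramekin, tea_glass, door_offcut above 0.02 m).
It also fails if it takes over 48 s, if anything falls off the work surface, if the arm or the gripper's body presses on something with over 40 N, if the wrist force passes 120 N, or if a joint passes its speed limit or range.

### The arm

A 6-joint arm with a two-finger parallel gripper is mounted at the origin on the work surface. World frame = base frame: x ahead of the robot, y to its left, z up, the work surface at z = 0. Lengths are in m, angles in rad, forces in N, time in s.
With the tool pointing down it reaches from about 0.375 to 0.9 m from the base axis. Payload 3.1 kg.
Tool frame: the origin (TCP) lies midway between the tips of the shut fingers; the grasp point (between the pads) lies 19 mm behind it; z points along the fingers, y is the line along which they close (so a half turn about z gives the same grasp; the last joint's range is limited). The gripper opens to 87 mm and grips with 3 to 60 N. Pads are 19 mm wide; open, the fingers measure 117 mm over their backs; the gripper's body (75 mm by 190 mm) begins 51 mm behind the grasp point.
Start: joints at [0.998, 0.527, 1.433, -0, 1.181, -0.178], TCP at [0.24, 0.577, 0.223] pointing down, gripper open.
Joint ranges: [-3.08, 3.08], [-0.75, 2.2], [0.22, 2.44], [-1.43, 4.57], [0, 2.65], [-2.85, 2.85]. Speed limits (rad/s): [2.79, 2.79, 3.14, 3.14, 3.14, 3.14].

### API

Orientations are given as a unit quaternion [x, y, z, w].
In Python, from rig import status, imaging, order gives the robot as it stands.
- The arm moves only by the tool arm_command, never from a script. Its argument "deltas" is one flat list of numbers, 5 for each row, row after row: the opening, from -1 (shut) to 1 (fully open), so that 0 is half open, then the shift along the tool's x, y, z in m, then the turn about the tool's z in rad. In form: [gripper, tx, ty, tz, roll, gripper, tx, ty, tz, roll, ...]. A call has 1 to 12 rows; each row shifts and turns the commanded pose from where the row before left it, along the tool's axes as they then stand; what a row does not reach is not made up. A row lasts 1/8 s, in which the tool goes at most 62.5 mm and 10.7 degrees, less where a joint would pass 70% of its speed; a pose out of reach is approached as far as the arm can. A call with a gripper value outside its range is refused whole. The fingers move at their own pace and stop on an object; "newtons" is the grip in N (left out, the last holds). Time passes only in rows, so rows that do not move let the fingers close. It gives the time, the measured TCP pose, the force, the opening and the grip force at its end, in the units of the state.
- status.get_obs(): the state, without advancing time (a new reading comes with each control period).
- imaging.camera(name): name is "scene" or "top" or "wrist"; returns (picture, depth): 384x512x3 uint8, red, green, blue; 384x512 float32, m along the optical axis (not along the pixel's ray), 0 where there is no reading.
- imaging.camera_params(name): a dict with "intrinsics" (3x3 intrinsics, pixels), "camera_from_world" (4x4, takes a point from world to camera coordinates). Camera axes: x right, y up, looking along -z (the intrinsics and any distortion apply to the point x, -y, -z); pixel columns grow to the right and rows downward; lengths in m; the calibration is good to about 2 mm. The wrist camera is an equidistant fisheye: a pixel r from the principal point sees the ray r / f radians off the axis. A picture is of the moment at which its call begins: read the wrist's pose just before it. camera_params takes no time and is no camera call; for the wrist camera it gives the pose at the moment of the call.
- order.hand_in(): hands the job in; it is judged then, once.
The state is a dict: "time": time; "q": joint angles; "joint_velocities": joint speeds; "joint_torque": joint torques, N m; "position": TCP position; "tool_rot": TCP orientation; "ft_force": force on the tool from outside, world axes, zero at the start; "moment": the same for the moment, N m; "grip_width": finger opening in m; "grip_force": force on a finger pad.
Only numpy, scipy, OpenCV 4.12 (cv2) and the standard library are available. Lean on these libraries where they do the work, as an engineer would, in place of code of your own. Each camera call takes 0.05 s, during which the arm holds its last target. There are 200 camera calls.

## Working session

There is one attempt and no reset: what is moved stays moved. The work goes in short steps, Python scripts to look and compute and a tool call to move; the robot and the scene stay as the last step left them, time stands still between calls to the robot, and variables do not carry over. Pictures are saved under pics/ and viewed, at most 10 in all, crops included, and the job is handed in when it is done.

Besides the shell and the picture viewer there is one more tool, called after "Request:" as a command line: name --argument value ..., lists and objects as JSON in quotes. arm_command: Moves the arm, as the interface text tells. Its arguments: {"type":"object","properties":{"deltas":{"type":"array"},"newtons":{"type":"number"}},"required":["deltas"]}

```bash
mkdir -p pics; cat > h.py <<'E'
import numpy as np, cv2
from rig import status, imaging, order
def cloud(name):
    p=imaging.camera_params(name); im,d=imaging.camera(name)
    K=np.array(p["intrinsics"]); T=np.linalg.inv(np.array(p["camera_from_world"]))
    v,u=np.mgrid[0:384,0:512]
    P=np.stack([(u-K[0,2])/K[0,0]*d,-(v-K[1,2])/K[1,1]*d,-d,np.ones_like(d)],-1)@T.T
    P=P[...,:3]; P[d==0]=np.nan
    return im,P
E
python3 - <<'E'
from h import *
print(status.get_obs())
ims=[]
for n in("top","scene"):
    im,P=cloud(n); np.save(n+".npy",P); cv2.imwrite(n+".png",im[...,::-1]); 
    cv2.imwrite(f"pics/{n}1.png",cv2.resize(im[...,::-1],(800,600)))
E
```

```text
{'time': 0.0, 'q': array([ 9.97505108e-01,  5.28460654e-01,  1.43392079e+00, -5.16010214e-05,
        1.18139998e+00, -1.78509432e-01]), 'joint_velocities': array([-0.00042311,  0.00082335, -0.00208581,  0.0002145 ,  0.00082866,
        0.00139145]), 'joint_torque': array([-1.02297690e-03, -4.40044999e+01, -1.76588130e+01,  6.30819728e-02,
        5.81089477e-02, -1.52281268e-04]), 'position': array([0.2399592 , 0.57629061, 0.22156915]), 'tool_rot': array([ 1.96101812e-01,  9.80582929e-01, -1.02673118e-03, -3.79567476e-04]), 'ft_force': array([ 0.1232648 , -0.19779272,  0.21791537]), 'moment': array([-0.00834382, -0.01756464, -0.00894664]), 'grip_force': 0.0, 'grip_width': 0.08716466402700039}
```

View pics/top1.png

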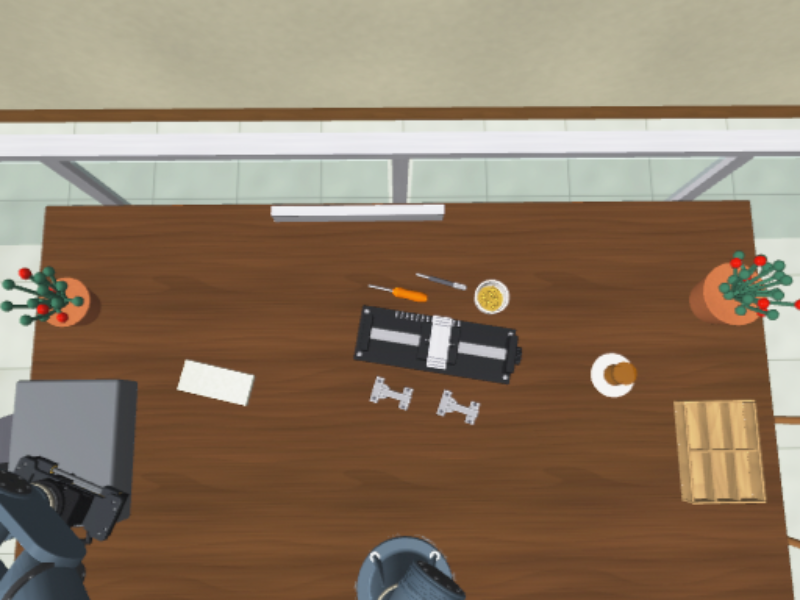

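View pics/scene1.png

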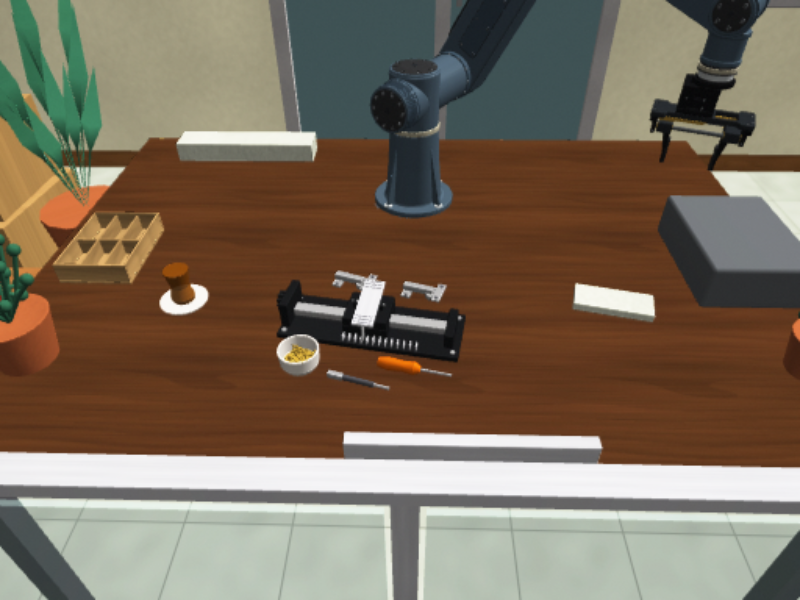

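The top view shows the jig centred near (437,345), fence and knob at the right (515,355), rocker at (440,342), and hinges below it at (390,393) and (458,407). Next I'll fit the jig's pose.

```bash
python3 - <<'E'
from h import *
for n,s in(("top",(437,345)),("scene",(370,320))):
    P=np.load(n+".npy"); im=cv2.imread(n+".png").astype(int)
    c=P[int(s[1]*.64),int(s[0]*.64)]; print(n,c)
    near=np.linalg.norm(P[...,:2]-c[:2],axis=-1)<.26
    z=P[...,2]
    dark=(im.max(-1)<70)&near&(z>.003)&(z<.1)
    k,l,st,_=cv2.connectedComponentsWithStats((dark).astype(np.uint8)); 
    base=dark&(z<.018)
    Q=P[base][:,:2].astype(np.float32); print("base rect",len(Q),cv2.minAreaRect(Q), np.median(z[base]))
    br=near&(im.min(-1)>120)&(z>.052)&(z<.09)
    k,l,st,_=cv2.connectedComponentsWithStats(br.astype(np.uint8))
    for i in range(1,k):
        if st[i,4]>60:
            R=P[l==i]; r=cv2.minAreaRect(R[:,:2].astype(np.float32)); print("rocker",len(R),r,R.mean(0)); 
            A=np.c_[R[:,:2]-R[:,:2].mean(0),np.ones(len(R))]; print("plane",np.linalg.lstsq(A,R[:,2],rcond=None)[0])
E
```

```text
top [ 0.52065485 -0.07586143  0.06550832]
base rect 1855 ((0.5262396931648254, -0.08085286617279053), (0.3671458065509796, 0.12976239621639252), 80.17900085449219) 0.012860103664859457
rocker 417 ((0.5255117416381836, -0.08138756453990936), (0.046905517578125, 0.11612678319215775), 80.870849609375) [ 0.52475503 -0.08166596  0.07013472]
plane [-0.13929196  0.06251594  0.07013472]
scene [ 0.5681589  -0.07466709  0.0607641 ]
base rect 1744 ((0.5395806431770325, -0.09456972777843475), (0.40030181407928467, 0.27894866466522217), 76.64282989501953) 0.01169023646784928
rocker 408 ((0.5259714722633362, -0.07964568585157394), (0.044157858937978745, 0.11897572875022888), 79.89547729492188) [ 0.52929253 -0.07898888  0.06888323]
plane [-0.1567346   0.00405647  0.06888323]
```

Request:
arm_command --deltas '[-1,0,0,0,-0.113,-1,0,0,0,-0.112,-1,-0.025,-0.043,0,0,-1,-0.025,-0.043,0,0,-1,-0.025,-0.043,0,0,-1,-0.025,-0.043,0,0,-1,-0.025,-0.043,0,0,-1,-0.025,-0.043,0,0,-1,-0.025,-0.043,0,0,-1,-0.025,-0.043,0,0,-1,-0.025,-0.043,0,0,-1,-0.025,-0.043,0,0]' --newtons 20

```text
time: 1.6
position: [0.4143, 0.1093, 0.2225]
tool_rot: [0.085, 0.996, 0.0, -0.0]
ft_force: [0.3, 0.2, 0.3]
grip_width: 0.0005
grip_force: 0.0
```

Request:
arm_command --deltas '[-1,-0.025,-0.043,0,0,-1,-0.025,-0.043,0,0,-1,-0.025,-0.043,0,0,-1,-0.02,-0.04,0.03,0,-1,0,0,0.03,0,-1,0,0,0.02,0,-1,0,0,0,0,-1,0,0,0,0]'

```text
time: 2.6
position: [0.4795, -0.0718, 0.143]
tool_rot: [0.085, 0.996, -0.0, 0.0]
ft_force: [0.5, 0.8, 0.6]
grip_width: 0.0006
grip_force: 0.0
```

```bash
cat >> h.py <<'E'
def jig(tag):
    o=status.get_obs(); q=o["tool_rot"]; print(o["time"],"tcp",o["position"].round(4),q.round(3),"F",o["ft_force"].round(2),"w",o["grip_width"])
    for n in("top","scene"):
        im,P=cloud(n); z=P[...,2]; im=im.astype(int)
        near=np.linalg.norm(P[...,:2]-[.53,-.06],axis=-1)<.2
        b=near&(im.min(-1)>120)&(z>.052)&(z<.09)
        k,l,st,_=cv2.connectedComponentsWithStats(b.astype(np.uint8))
        if k>1:
            R=P[l==1+np.argmax(st[1:,4])]; r=cv2.minAreaRect(R[:,:2].astype(np.float32))
            A=np.c_[R[:,:2]-R[:,:2].mean(0),np.ones(len(R))]
            print(n,"rocker",len(R),np.round(r[0],4),np.round(r[1],3),round(r[2],1),"slope",np.linalg.lstsq(A,R[:,2],rcond=None)[0].round(3))
        if tag: cv2.imwrite(f"pics/{tag}_{n}.png",cv2.resize((im[...,::-1][155:265,190:350] if n=="top" else im[...,::-1][130:270,150:330]).astype(np.uint8),(720,495)))
E
python3 -c "
from h import *
jig('a')"
```

```text
2.6 tcp [ 0.4795 -0.0718  0.143 ] [ 0.085  0.996 -0.     0.   ] F [0.45 0.78 0.65] w 0.000569549255609312
top rocker 2 [ 0.5747 -0.0701] [0.004 0.   ] 173.6 slope [-1.459  0.163  0.066]
scene rocker 407 [ 0.5241 -0.0798] [0.044 0.121] 80.1 slope [-0.152  0.019  0.069]
```

View pics/a_scene.png

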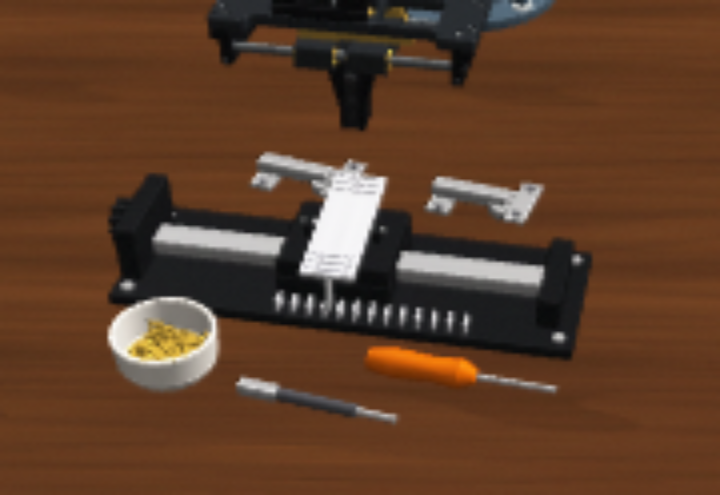

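The shut fingers at (352,125) hang over the raised near end of the rocker at (355,185). I'll press down in small steps.

Request:
arm_command --deltas '[-1,0,0,0.035,0,-1,0,0,0.025,0,-1,0,0,0.005,0,-1,0,0,0.004,0,-1,0,0,0.003,0,-1,0,0,0.003,0,-1,0,0,0.003,0,-1,0,0,0.002,0,-1,0,0,0,0]'

```text
time: 3.82
position: [0.4794, -0.0718, 0.0637]
tool_rot: [0.085, 0.996, -0.0, 0.0]
ft_force: [-2.9, 0.7, 11.6]
grip_width: 0.0004
grip_force: 6.7
```

Request:
arm_command --deltas '[-1,0,0,0.001,0,-1,0,0,0.001,0,-1,0,0,0,0]'

```text
time: 4.2
position: [0.4794, -0.0718, 0.0631]
tool_rot: [0.085, 0.996, -0.0, 0.001]
ft_force: [-5.5, 1.2, 26.3]
grip_width: 0.0006
grip_force: 13.5
```

```bash
python3 -c "
from h import *
jig('b')"
```

```text
4.2 tcp [ 0.4794 -0.0718  0.0631] [ 0.085  0.996 -0.     0.001] F [-5.54  1.2  26.31] w 0.0005671127119279102
top rocker 69 [ 0.5749 -0.0908] [0.042 0.022] 70.4 slope [0.031 0.061 0.077]
scene rocker 271 [ 0.527 -0.08 ] [0.044 0.115] 80.2 slope [ 0.149 -0.05   0.071]
```

Request:
arm_command --deltas '[-1,0,0,-0.025,0,-1,0,0,-0.025,0,-1,-0.023,-0.04,0,0,-1,-0.023,-0.039,0,0,-1,0,0,0.035,0,-1,0,0,0.02,0,-1,0,0,0.012,0,-1,0,0,0,0]'

```text
time: 5.3
position: [0.511, -0.1573, 0.0428]
tool_rot: [0.085, 0.996, 0.0, -0.0]
ft_force: [0.4, 0.1, 0.2]
grip_width: 0.0005
grip_force: 0.0
```

```bash
python3 -c "
from h import *
jig('c')"
```

```text
5.3 tcp [ 0.511  -0.1573  0.0428] [ 0.085  0.996  0.    -0.   ] F [0.42 0.08 0.16] w 0.0005359471598156342
top rocker 45 [ 0.5755 -0.0901] [0.041 0.022] 89.1 slope [ 0.15  -0.02   0.078]
scene rocker 274 [ 0.5265 -0.0799] [0.043 0.119] 80.5 slope [ 0.141 -0.047  0.071]
```

View pics/c_scene.png

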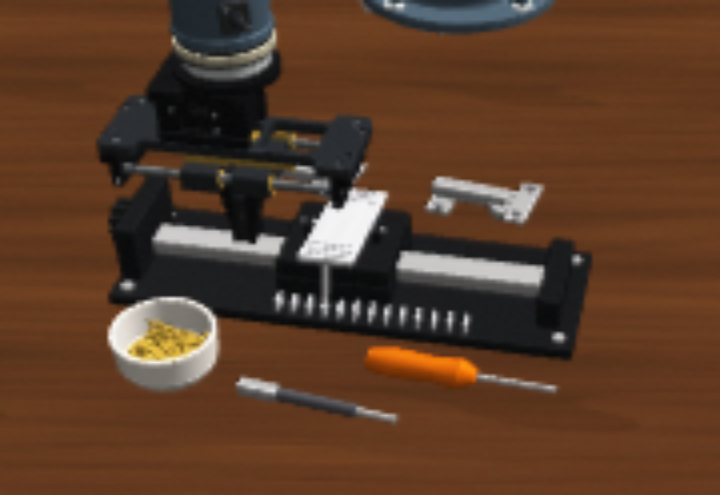

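The fingers at (243,235) sit over the bar between the fence and the jaw, and the rocker is released. Now I'll push.

Request:
arm_command --deltas '[-1,0,0.01,0,0,-1,0,0.005,0,0,-1,0,0.005,0,0,-1,0,0.005,0,0,-1,0,0.008,0,0,-1,0,0.008,0,0,-1,0,0.008,0,0,-1,0,0.008,0,0,-1,0,0.008,0,0,-1,0,0.008,0,0,-1,0,0.008,0,0]'

```text
time: 6.78
position: [0.5252, -0.0771, 0.0436]
tool_rot: [0.085, 0.996, -0.0, 0.0]
ft_force: [0.4, -3.8, 0.4]
grip_width: 0.0004
grip_force: 1.2
```

```bash
python3 -c "
from h import *
jig('d')"
```

```text
6.775 tcp [ 0.5252 -0.0771  0.0436] [ 0.085  0.996 -0.     0.   ] F [ 0.43 -3.78  0.37] w 0.00038150405528022843
top rocker 16 [ 0.5858 -0.0215] [0.014 0.014] 3.1 slope [0.07  0.087 0.079]
scene rocker 263 [ 0.5444 -0.0221] [0.046 0.104] 82.9 slope [ 0.144 -0.027  0.071]
```

Request:
arm_command --deltas '[-1,0,0.008,0,0,-1,0,0.008,0,0,-1,0,0.008,0,0,-1,0,0.008,0,0,-1,0,0.004,0,0,-1,0,0.002,0,0,-1,0,0.002,0,0]'

```text
time: 7.75
position: [0.5313, -0.038, 0.0434]
tool_rot: [0.085, 0.996, 0.0, -0.0]
ft_force: [-1.2, -2.1, -1.4]
grip_width: 0.0002
grip_force: 1.0
```

Request:
arm_command --deltas '[-1,0,0.0015,0,0,-1,0,0.0015,0,0]'

```text
time: 8.0
position: [0.5319, -0.0352, 0.0435]
tool_rot: [0.085, 0.996, 0.0, -0.0]
ft_force: [-1.5, -2.8, -0.4]
grip_width: -0.0001
grip_force: 1.0
```

```bash
python3 -c "
from h import *
jig('e')"
```

```text
8.0 tcp [ 0.5319 -0.0352  0.0435] [ 0.085  0.996  0.    -0.   ] F [-1.51 -2.85 -0.41] w -5.908457368763401e-05
top rocker 2 [0.5982 0.0268] [0.004 0.   ] 179.8 slope [-0.408  0.002  0.079]
scene rocker 272 [0.549  0.0173] [0.046 0.106] 82.4 slope [ 0.139 -0.03   0.071]
```

View pics/e_scene.png

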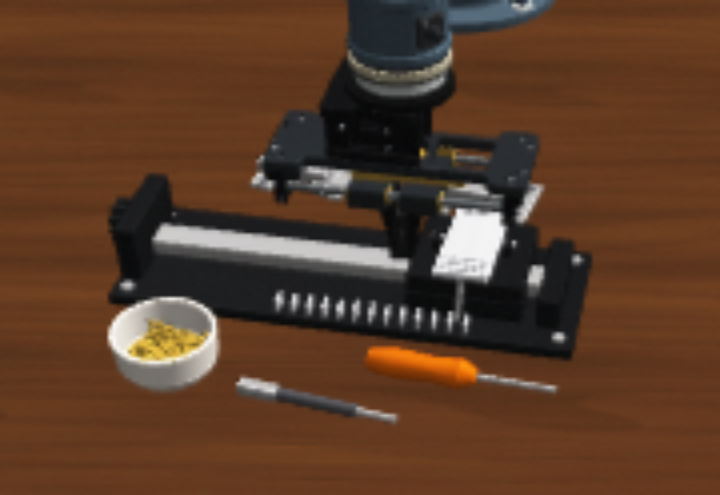

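The jaw is close to the end stop, with the bar still showing in a gap at (537,275). The jig hasn't moved.

Request:
arm_command --deltas '[-1,0,0.0015,0,0,-1,0,0.0015,0,0,-1,0,0.001,0,0,-1,0,0.001,0,0]'

```text
time: 8.6
position: [0.5329, -0.0302, 0.0436]
tool_rot: [0.085, 0.996, -0.0, -0.0]
ft_force: [-0.7, -1.6, 0.8]
grip_width: 0.0007
grip_force: 1.0
```

Request:
arm_command --deltas '[-1,0,0.001,0,0,-1,0,0.001,0,0]'

```text
time: 8.85
position: [0.5333, -0.0282, 0.0436]
tool_rot: [0.085, 0.996, 0.0, -0.0]
ft_force: [-1.7, -2.1, 0.0]
grip_width: 0.0005
grip_force: 1.0
```

Request:
arm_command --deltas '[-1,0,0.001,0,0,-1,0,0.001,0,0]'

```text
time: 9.1
position: [0.5337, -0.0263, 0.0436]
tool_rot: [0.085, 0.996, -0.0, 0.0]
ft_force: [-2.0, -2.3, 1.0]
grip_width: 0.0004
grip_force: 1.0
```

```bash
python3 -c "
from h import *
jig('f')
im,_=cloud('scene'); cv2.imwrite('pics/f2.png',cv2.resize(im[170:250,220:320,::-1],(750,600),interpolation=cv2.INTER_CUBIC))"
```

```text
9.1 tcp [ 0.5337 -0.0263  0.0436] [ 0.085  0.996 -0.     0.   ] F [-1.96 -2.25  1.  ] w 0.0004163724553202119
top rocker 1 [0.6005 0.0372] [0. 0.] 0.0 slope [0.    0.    0.076]
scene rocker 270 [0.5507 0.0275] [0.043 0.105] 80.3 slope [ 0.145 -0.029  0.071]
```

View pics/f2.png

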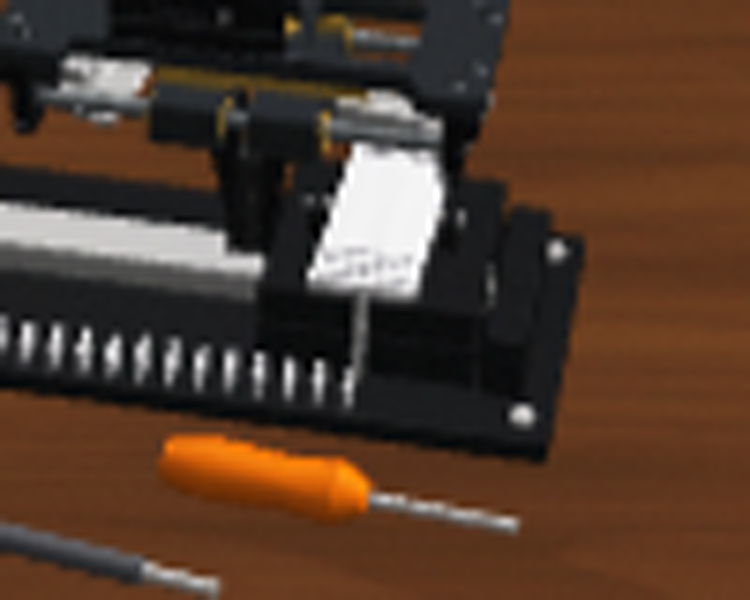

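Only a sliver of the bar still shows at (490,285), so the jaw is almost home. I'll keep going until the force rises.

Request:
arm_command --deltas '[-1,0,0.001,0,0,-1,0,0.001,0,0]'

```text
time: 9.5
position: [0.5341, -0.0245, 0.0436]
tool_rot: [0.085, 0.996, -0.0, 0.0]
ft_force: [-2.2, -4.5, 1.3]
grip_width: 0.0003
grip_force: 2.8
```

Request:
arm_command --deltas '[-1,0,0.001,0,0,-1,0,0.001,0,0]'

```text
time: 9.75
position: [0.5342, -0.0242, 0.0436]
tool_rot: [0.084, 0.996, -0.001, -0.0]
ft_force: [-2.6, -9.3, 1.0]
grip_width: 0.0003
grip_force: 5.0
```

Request:
arm_command --deltas '[-1,0,-0.01,0,0,-1,0,0,-0.035,0,-1,0,0,-0.032,0,-1,-0.024,0.032,0,0,-1,-0.023,0.033,0,0,-1,0,0,0,0,-1,0,0,0.02,0,-1,0,0,0,0]'

```text
time: 10.75
position: [0.5879, 0.0238, 0.0892]
tool_rot: [0.085, 0.996, 0.0, -0.002]
ft_force: [-0.2, -0.9, 0.2]
grip_width: 0.0002
grip_force: 0.0
```

```bash
python3 -c "
from h import *
jig('g')"
```

```text
10.75 tcp [0.5879 0.0238 0.0892] [ 0.085  0.996  0.    -0.002] F [-0.2  -0.91  0.21] w 0.00023995827926421217
scene rocker 156 [0.5554 0.0287] [0.046 0.099] 82.7 slope [ 0.14  -0.033  0.073]
```

View pics/g_scene.png

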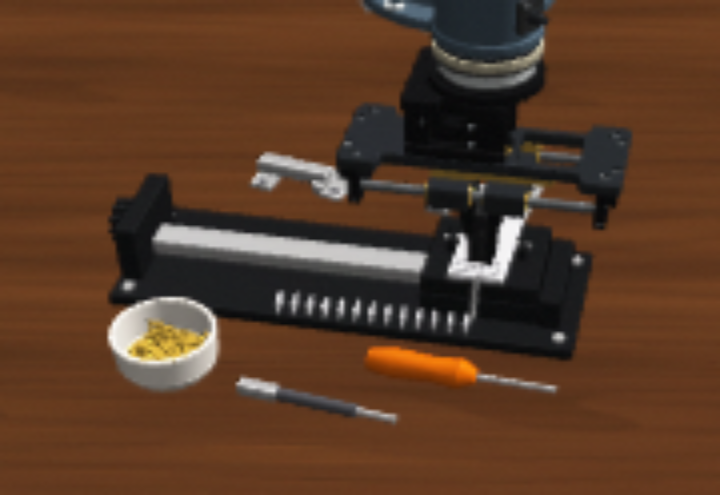

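The jaw is against the stop, and the fingers at (480,262) are over the far end of the rocker. Pressing to lock.

Request:
arm_command --deltas '[-1,0,0,0.01,0,-1,0,0,0.004,0,-1,0,0,0.003,0,-1,0,0,0.003,0,-1,0,0,0.003,0,-1,0,0,0.002,0,-1,0,0,0,0]'

```text
time: 11.72
position: [0.5903, 0.0239, 0.0656]
tool_rot: [0.085, 0.996, 0.0, 0.0]
ft_force: [1.2, -0.4, 2.6]
grip_width: 0.0004
grip_force: 1.2
```

Request:
arm_command --deltas '[-1,0,0,0.001,0,-1,0,0,0.001,0,-1,0,0,0,0]'

```text
time: 12.1
position: [0.5902, 0.0239, 0.0639]
tool_rot: [0.085, 0.996, 0.0, 0.0]
ft_force: [1.7, -0.4, 4.9]
grip_width: 0.0006
grip_force: 2.4
```

Request:
arm_command --deltas '[-1,0,0,0.001,0,-1,0,0,0.001,0,-1,0,0,0,0]'

```text
time: 12.48
position: [0.5904, 0.0239, 0.0635]
tool_rot: [0.085, 0.996, -0.0, 0.001]
ft_force: [-0.1, -0.9, 13.6]
grip_width: 0.0003
grip_force: 6.9
```

```bash
python3 -c "
from h import *
jig('')"
```

```text
12.475 tcp [0.5904 0.0239 0.0635] [ 0.085  0.996 -0.     0.001] F [-0.14 -0.93 13.63] w 0.0002765358193790112
scene rocker 106 [0.5728 0.0254] [0.042 0.063] 80.5 slope [-0.132  0.025  0.063]
```

Request:
arm_command --deltas '[-1,0,0,0.001,0,-1,0,0,0,0,-1,0,0,-0.03,0,-1,0,0,-0.04,0,-1,0,0,-0.04,0,-1,0.02,0.045,-0.02,0,-1,0.02,0.045,0,0,-1,0.02,0.045,0,0,-1,0,0.045,0,0,-1,0,0,0,0,-1,0,0,0,0]'

```text
time: 13.95
position: [0.5596, 0.2111, 0.1895]
tool_rot: [0.084, 0.996, -0.001, -0.002]
ft_force: [-0.1, -0.4, 0.2]
grip_width: 0.0001
grip_force: 0.0
```

```bash
python3 -c "
from h import *
jig('k')"
```

```text
13.95 tcp [0.5596 0.2111 0.1895] [ 0.084  0.996 -0.001 -0.002] F [-0.15 -0.39  0.21] w 0.00014403565501974692
top rocker 413 [0.545  0.0287] [0.046 0.117] 80.0 slope [-0.146  0.049  0.07 ]
scene rocker 426 [0.5451 0.0298] [0.046 0.12 ] 82.5 slope [-0.146  0.019  0.069]
```

View pics/k_scene.png

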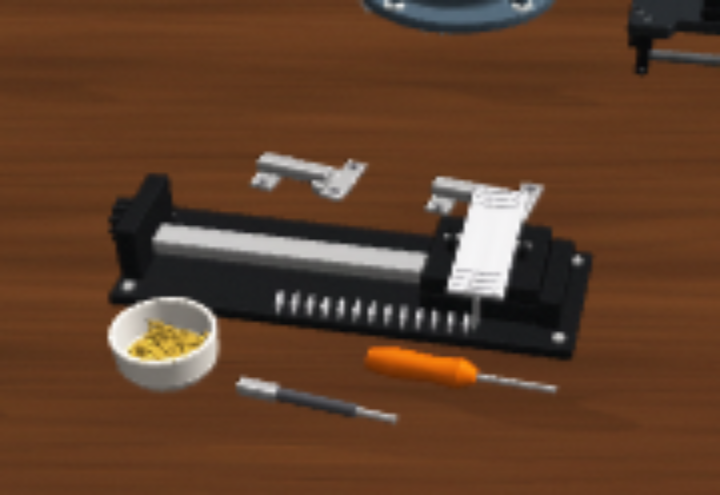

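The jaw is at the end stop (545,265) and the rocker is locked, near end up with a slope of -0.146. The jig and the things in this view look unmoved, and the arm is clear.

```bash
python3 -c "
from rig import order
print(order.hand_in())"
```

```text
the job is handed in; nothing more can be done
None
```

I released the ratchet, pushed the jaw home against the end stop and locked the rocker there, and handed the job in at about 14 s; no verdict came back, but in the last camera view the jig hadn't visibly moved and the arm was clear.

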